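# Spin the shoe-painting wheel and stop it at the pointer

## Robot

A 6-joint arm with a two-finger parallel gripper is mounted at the origin on the work surface. World frame = base frame: x ahead of the robot, y to its left, z up, the work surface at z = 0. Lengths are in mm, angles in degrees, forces in N, time in s.
With the tool pointing down it reaches from about 275 to 850 mm from the base axis. Payload 5.2 kg.
Tool frame: the origin (TCP) lies at the very end of the fingers, on their centre line; the grasp point (between the pads) lies 19 mm behind it; x points along the fingers, y is the direction in which the jaws open and shut, and the axes are right-handed (so a half turn about x gives the same grasp; the last joint's range is limited). The gripper opens to 85 mm and grips with 20 to 120 N. Pads are 22 mm wide; open, the fingers measure 114 mm over their backs; the gripper's body (76 mm by 85 mm) begins 54 mm behind the grasp point. The pads swing forward as they close: fully open they stand 13 mm farther back than shut.
Start: joints at [-85.76, 14.817, 87.949, -0, 77.235, -11.62], TCP at [150.324, -529.063, 231.31] pointing down, gripper open.
Joint ranges: [-179.93, 179.93], [-52.35, 119.4], [10.71, 147.94], [-69.91, 249.91], [12.55, 155.21], [-178.61, 178.61]. Speed limits (degrees/s): [147.25, 147.25, 180, 180, 180, 180].

## Interface

Orientations are given as a 3x3 rotation matrix whose columns are the frame's x, y, z axes.
In Python, from workcell import ctrl gives the robot as it stands.
- The arm moves only by the shell command python3 -m pendant 'ROWS'. ROWS is a JSON object of lists of equal length, an entry for each row: "gripper": the opening, from 0 (shut) to 1 (fully open); "travel": the shift along the tool's x, y, z in cm, a list of three; "twist": the turn, a rotation vector about the tool's x, y, z in rad, a list of three. In form: {"gripper": [gripper, ...], "travel": [[x, y, z], ...], "twist": [[ax, ay, az], ...]}. A call has 1 to 20 rows; each row is the pose to reach, as a shift and turn from the pose commanded when the call began, along the tool's axes at that moment; what a row does not reach only later rows make up. A row lasts 1/12 s, in which the tool goes at most 41.7 mm and 7.16 degrees, less where a joint would pass 70% of its speed; a pose out of reach is approached as far as the arm can. A call with a gripper value outside its range is refused whole. The fingers move at their own pace and stop on an object; the grip force is fixed at half the most. Time passes only in rows, so rows that repeat a pose let the fingers close. It gives the time, the measured TCP pose, the force and the opening at its end, in the units of the state.
- ctrl.get_obs(): the state, without advancing time (a new reading comes with each control period).
- ctrl.get_image(name): name is "scene" or "top" or "wrist"; returns a dict with "img" (420x560x3 uint8, blue, green, red), "range_z" (420x560 float32, mm along the optical axis (not along the pixel's ray), 0 where there is no reading), "fx", "fy", "cx", "cy" (pixels), "camera_from_world" (4x4, takes a point from world to camera coordinates). Camera axes: x right, y up, looking along -z (the intrinsics and any distortion apply to the point x, -y, -z); pixel columns grow to the right and rows downward; lengths in mm; the calibration is good to about 2 mm. A picture is of the moment at which its call begins.
- ctrl.job_done(): hands the job in, once; it reports no verdict.
The state is a dict: "time": time; "qpos": joint angles; "joint_velocities": joint speeds; "joint_efforts": joint torques, N m; "tcp_pos": TCP position; "tcp_rot": TCP orientation; "force": force on the tool from outside, world axes, zero at the start; "moment": the same for the moment, N m; "opening": finger opening in mm.
Only numpy, scipy, OpenCV 4.12 (cv2) and the standard library are available. Lean on these libraries where they do the work, as an engineer would, in place of code of your own. Each camera call takes 0.05 s, during which the arm holds its last target.

## Task

Flick the decorating wheel with a fingertip so that it spins anticlockwise (seen from above) and runs freely, untouched, past the pointer at least once; on a later pass brake it by pressing a fingertip on it, so that it comes to rest with the knob in line with the fixed pointer, to within a knob's width, and hold it so for a moment. Stop it there and nowhere else (do not halt it elsewhere and push it round), then take the hand away and leave it standing still. Do not pinch the knob, do not touch the freshly painted shoe, and leave everything else on the table where it is.

Things in the scene. Friction and masses are not known exactly. Their poses are not given: they have to be found in the camera images.
- wheel (a joint): turn of the wheel about its upright axis, rad, counted on over several turns without limit; 0 (and every whole turn, 6.283) = knob in line with the pointer; grows anticlockwise seen from above. It starts between -4.4 and -1.6 (negative: the knob has still to come round to the pointer). It runs on a free bearing with no stop: pushed to 2 rad/s it coasts for roughly 15 s (about two turns), slowing gently
- plate: the wheel's round aluminium plate, 240 mm diameter, 8 mm thick, level; origin at the centre of its top face, 75 mm above the table; x axis points from the axis to the knob, z up. The shoe is fixed on its middle. It can be pressed on from above without tipping; a press of a few newtons near the rim stops it almost at once. A knob that runs into a rigid finger bounces back
- knob (a point): centre of the knob: an upright wooden pin fixed on the plate, 18 mm diameter, 32 mm high, its axis 100 mm from the wheel's axis, beyond the shoe's toe; this point is at half its height, 91 mm above the table
- stop_spot (a point): where the centre of the knob stands when it is in line with the pointer: fixed, 100 mm from the wheel's axis towards the pointer, 91 mm above the table
- stand: dark cast stand of the wheel, bolted down, base 150 mm diameter; origin on the wheel's axis at table height. Its pointer lies on the stand's -x side: a steel cone, level, tip 128 mm from the axis (8 mm outside the plate's rim) at 78 mm above the table, carried on a 12 mm post at 150 mm from the axis, 85 mm high at most
- shoe: small white canvas baby shoe with painted flowers, 114 mm long, 44 mm wide, 53 mm high, fixed on the middle of the plate, toe towards the knob, so it covers the plate to 57 mm from the axis; paint is fresh: not to be touched
- jar: closed glass paint jar, 60 mm wide, 65 mm high; stands by, to be left alone; origin under its middle
- mate: the other shoe of the pair, unpainted, same size as the one on the wheel, loose on the table; stands by, to be left alone; origin under its middle
- tube: flat paint tube lying down, 110 mm long, 36 mm wide, 18 mm high; stands by, to be left alone; origin under its middle
- bottle: upright paint bottle, 48 mm wide, 130 mm high; stands by, to be left alone; origin under its middle
- mug: white mug with brushes standing in it, 72 mm wide, 175 mm high over the brushes; stands by, to be left alone; origin under its middle
- dish: shallow white mixing dish, 120 mm wide, 18 mm high; stands by, to be left alone; origin under its middle
- knife: palette spatula lying down, 190 mm long; stands by, to be left alone; origin under its middle

How it is judged:
By the outcome, as a careful person would: the job done as asked, in the order asked, and still so for the second after the job is handed in, with the robot touching nothing.
It also fails if it takes over 42 s, if anything falls off the work surface, if the arm or the gripper's body presses on something with over 40 N, if the wrist force passes 120 N, or if a joint passes its speed limit or range.

## Working session

There is one attempt and no reset: what is moved stays moved. The work goes in short steps, Python scripts to look and compute and a shell command to move; the robot and the scene stay as the last step left them, time stands still between calls to the robot, and variables do not carry over. Pictures are saved under pics/ and viewed, and the job is handed in when it is done.

```bash
ls; mkdir -p pics; python3 - <<'E'
from workcell import ctrl
import cv2,numpy as np
o=ctrl.get_obs();print(o)
for n in ["scene","top","wrist"]:
    d=ctrl.get_image(n);cv2.imwrite(f"pics/{n}0.png",d["img"]);np.savez(f"pics/{n}0.npz",**d)
    print(n,d["fx"],d["fy"],d["cx"],d["cy"],d["camera_from_world"].round(3).tolist(),[k for k in d])
print(ctrl.get_obs()["time"])
E
```

```text
pics
{'time': 0.0, 'qpos': array([-8.57610342e+01,  1.48574779e+01,  8.80108332e+01,  1.95256101e-04,
        7.72355574e+01, -1.16215124e+01]), 'joint_velocities': array([ 0.07146243, -0.00118772, -0.04518139,  0.05430721,  0.09769533,
        0.05598495]), 'joint_efforts': array([ 5.64481834e-04, -4.46032083e+01, -2.90567762e+01,  8.68882285e-05,
        1.16388104e-02, -6.25514787e-06]), 'tcp_pos': array([ 150.27860297, -528.52020423,  230.49314878]), 'tcp_rot': array([[-1.30684619e-04,  2.73294916e-01, -9.61930284e-01],
       [ 1.80813327e-03, -9.61928656e-01, -2.73294698e-01],
       [-9.99998357e-01, -1.77501357e-03, -3.68444350e-04]]), 'force': array([-0.55111487,  0.22591145, -0.40541076]), 'moment': array([ 0.00145399,  0.00583064, -0.10374203]), 'opening': 85.40584223485267}
scene 460.9055349796865 460.9055349796865 279.1709481636666 210.2244699266157 [[0.611, 0.791, -0.005, -345.612], [-0.602, 0.469, 0.646, 259.625], [0.514, -0.392, 0.763, -1862.359], [0.0, 0.0, 0.0, 1.0]] ['img', 'range_z', 'fx', 'fy', 'cx', 'cy', 'camera_from_world']
top 509.5680807242872 509.5680807242872 280.3782034608436 219.5866792033501 [[-0.002, -1.0, -0.013, 26.13], [0.999, -0.002, 0.042, -561.555], [-0.042, -0.013, 0.999, -1543.285], [0.0, 0.0, 0.0, 1.0]] ['img', 'range_z', 'fx', 'fy', 'cx', 'cy', 'camera_from_world']
wrist 329.61198178814084 329.61198178814084 275.3762913891341 210.76072127187686 [[0.273, -0.962, -0.002, -549.076], [0.918, 0.261, -0.3, 38.649], [0.289, 0.08, 0.954, -379.606], [0.0, 0.0, 0.0, 1.0]] ['img', 'range_z', 'fx', 'fy', 'cx', 'cy', 'camera_from_world']
0.15
```

View pics/scene0.png

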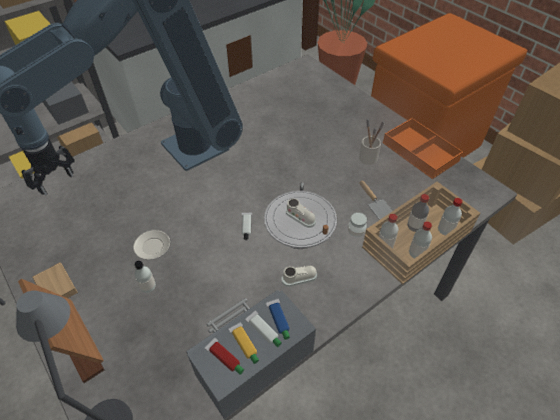

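View pics/top0.png

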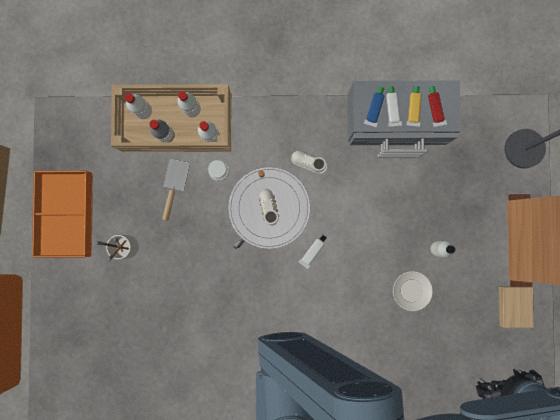

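The top view shows the plate at about (269,208), the knob at (262,173) and the pointer post at (238,243). The scene view agrees. Next I measure these positions.

```bash
cat > h.py <<'E'
import numpy as np,cv2
def cast(d,u,v,z):
    T=d["camera_from_world"];R=T[:3,:3];t=T[:3,3]
    c=-R.T@t
    r=R.T@np.array([(u-d["cx"])/d["fx"],-(v-d["cy"])/d["fy"],-1.])
    return c+r*(z-c[2])/r[2]
def pix(d,p):
    T=d["camera_from_world"];q=T[:3,:3]@np.asarray(p,float)+T[:3,3]
    return d["cx"]+d["fx"]*q[0]/-q[2], d["cy"]-d["fy"]*q[1]/-q[2]
def depthpt(d,u,v):
    T=d["camera_from_world"];z=float(d["range_z"][int(round(v)),int(round(u))])
    q=np.array([(u-d["cx"])/d["fx"]*z,-(v-d["cy"])/d["fy"]*z,-z])
    return T[:3,:3].T@(q-T[:3,3])
def knobmask(d):
    h=cv2.cvtColor(d["img"],cv2.COLOR_BGR2HSV)
    return cv2.inRange(h,(3,90,60),(20,255,255))
E
python3 - <<'E'
from h import *
for n,box in (("top",(215,150,325,265)),("scene",(245,175,355,260))):
    d=dict(np.load(f"pics/{n}0.npz")); x0,y0,x1,y1=box
    cv2.imwrite(f"pics/{n}_crop.png",cv2.resize(d["img"][y0:y1,x0:x1],None,fx=6,fy=6,interpolation=cv2.INTER_NEAREST)[:600])
    m=knobmask(d); m2=np.zeros_like(m); m2[y0:y1,x0:x1]=m[y0:y1,x0:x1]
    k,l,s,c=cv2.connectedComponentsWithStats(m2)
    for i in range(1,k):
        if s[i,4]>5: print(n,s[i],c[i].round(1),cast(d,*c[i],100).round(1),depthpt(d,*c[i]).round(1))
E
```

```text
top [259 171   5   6  27] [260.9 173.4] [691.7  80.  100. ] [690.1  79.4 111.7]
scene [323 225   5   9  37] [324.8 228.7] [698.6  80.1 100. ] [703.1  75.4 108.3]
```

View pics/top_crop.png

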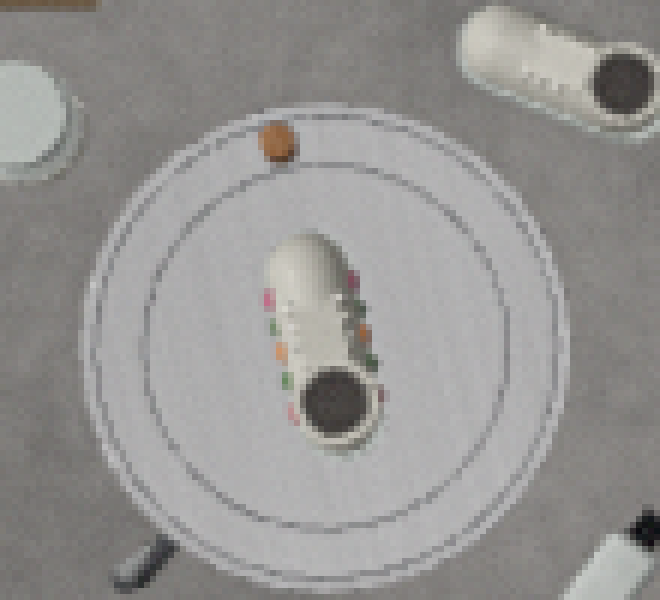

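View pics/scene_crop.png

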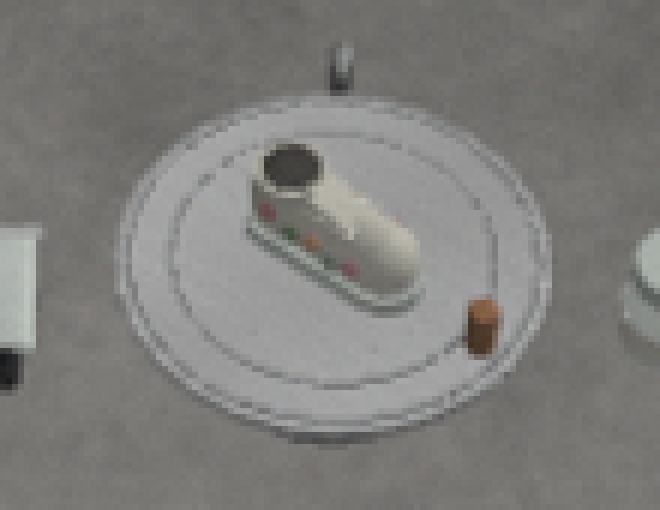

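```bash
cat >> h.py <<'E'
from scipy.optimize import least_squares
def circ(P):
    f=lambda p:np.hypot(P[:,0]-p[0],P[:,1]-p[1])-p[2]
    return least_squares(f,[*P.mean(0),120],loss="soft_l1",f_scale=2).x
E
python3 - <<'E'
from h import *
import json
C={}
for n,box in (("top",(220,155,320,258)),("scene",(255,183,345,250))):
    d=dict(np.load(f"pics/{n}0.npz")); x0,y0,x1,y1=box
    g=cv2.cvtColor(d["img"],cv2.COLOR_BGR2GRAY); m=np.zeros_like(g); m[y0:y1,x0:x1]=(g[y0:y1,x0:x1]>140)*255
    k,l,s,c=cv2.connectedComponentsWithStats(m); i=1+np.argmax(s[1:,4]); m=(l==i).astype(np.uint8)
    ct=max(cv2.findContours(m,cv2.RETR_EXTERNAL,cv2.CHAIN_APPROX_NONE)[0],key=cv2.contourArea)[:,0]
    hull=cv2.convexHull(ct)[:,0]
    P=np.array([cast(d,u,v,75)[:2] for u,v in ct]); p=circ(P); print(n,s[i],"circle",p.round(1))
    print(" depth on plate pts:",[depthpt(d,*pix(d,[p[0]+80*np.cos(a),p[1]+80*np.sin(a),75])).round(1).tolist() for a in np.arange(0.3,6.3,1.05)])
    C[n]=p
d=dict(np.load("pics/top0.npz"));print("top post",cast(d,237,245.5,84).round(1),"tip",cast(d,244.5,240.3,78).round(1))
d=dict(np.load("pics/scene0.npz"));print("scene tip",cast(d,245+339/6,175+88/6,78).round(1),"post",cast(d,245+342/6,175+48/6,84).round(1))
E
```

```text
top [ 228  167   82   82 4856] circle [595.   58.3 118.7]
 depth on plate pts: [[670.9, 81.7, 79.3], [612.1, 135.9, 80.2], [535.9, 112.3, 76.4], [518.7, 34.0, 75.2], [577.8, -19.8, 80.3], [654.1, 4.8, 77.9]]
scene [ 264  191   73   56 2450] circle [599.   61.2 115.8]
 depth on plate pts: [[674.7, 85.6, 73.8], [617.3, 138.4, 76.4], [541.0, 114.3, 76.6], [520.3, 38.8, 71.4], [583.6, -18.1, 77.4], [658.1, 7.9, 74.5]]
top post [483.4 150.4  84. ] tip [498.5 129.1  78. ]
scene tip [508.  142.6  78. ] post [488.7 160.5  84. ]
```

```bash
python3 -m pendant '{"gripper":[0,0,0,0,0,0,0,0,0,0,0,0,0,0,0,0,0,0,0,0],"travel":[[0,-44.4,-59.4],[0,-44.4,-59.4],[0,-44.4,-59.4],[0,-44.4,-59.4],[0,-44.4,-59.4],[0,-44.4,-59.4],[0,-44.4,-59.4],[0,-44.4,-59.4],[0,-44.4,-59.4],[0,-44.4,-59.4],[0,-44.4,-59.4],[0,-44.4,-59.4],[0,-44.4,-59.4],[0,-44.4,-59.4],[0,-44.4,-59.4],[0,-44.4,-59.4],[0,-44.4,-59.4],[0,-44.4,-59.4],[0,-44.4,-59.4],[0,-44.4,-59.4]],"twist":[[0,0,0],[0,0,0],[0,0,0],[0,0,0],[0,0,0],[0,0,0],[0,0,0],[0,0,0],[0,0,0],[0,0,0],[0,0,0],[0,0,0],[0,0,0],[0,0,0],[0,0,0],[0,0,0],[0,0,0],[0,0,0],[0,0,0],[0,0,0]]}'
python3 - <<'E'
from workcell import ctrl
import cv2,numpy as np
d=ctrl.get_image("wrist");cv2.imwrite("pics/wrist1.png",d["img"]);np.savez("pics/wrist1.npz",**d)
o=ctrl.get_obs();print(o["time"],o["tcp_pos"],o["tcp_rot"].round(4),o["force"],o["opening"],o["qpos"])
E
```

```text
time: 1.82
tcp_pos: [600.6, 62.1, 230.2]
tcp_rot: [[-0.002, 0.276, -0.961], [0.0, -0.961, -0.276], [-1.0, -0.0, 0.002]]
force: [-1.4, -0.5, 0.2]
opening: 0.0
1.8667 [599.98376217  60.80753266 230.44286749] [[-1.800e-03  2.749e-01 -9.615e-01]
 [-3.000e-04 -9.615e-01 -2.749e-01]
 [-1.000e+00 -2.000e-04  1.900e-03]] [-0.41711562 -0.62024353 -0.02176267] -0.2959955905432399 [-4.78291829e+00  2.03763639e+01  8.02940062e+01 -2.91447470e-02
  7.94323575e+01  6.92665042e+01]
```

View pics/wrist1.png

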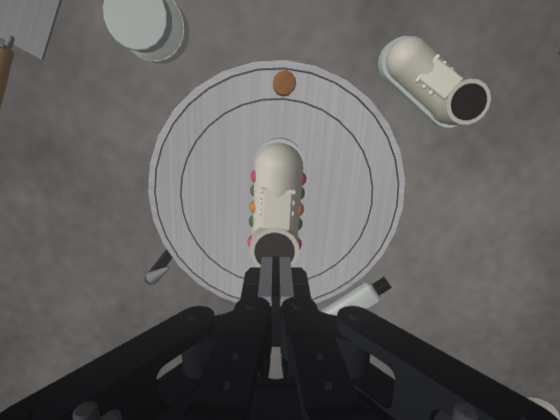

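Clear view from the wrist: knob at (284,83), pointer tip near (172,252), post near (155,272), plate centre near (277,183). I'll measure from this view.

```bash
python3 - <<'E'
from h import *
d=dict(np.load("pics/wrist1.npz"))
g=cv2.cvtColor(d["img"],cv2.COLOR_BGR2GRAY)
m=cv2.inRange(g,125,255); k,l,s,c=cv2.connectedComponentsWithStats(m); i=l[150,210]; m=(l==i).astype(np.uint8)
ct=max(cv2.findContours(m,cv2.RETR_EXTERNAL,cv2.CHAIN_APPROX_NONE)[0],key=cv2.contourArea)[:,0]
ct=ct[ct[:,1]<240]
P=np.array([cast(d,u,v,75)[:2] for u,v in ct]); p=circ(P); print("circle",p.round(1))
km=knobmask(d); km[120:]=0; k,l,s,c=cv2.connectedComponentsWithStats(km)
for j in range(1,k):
    if s[j,4]>30:
        print(s[j],c[j].round(1),cast(d,*c[j],107).round(1),cast(d,*c[j],91).round(1),depthpt(d,*c[j]).round(1))
for nm,uv,z in (("tip",(172,251),78),("post",(151,277),84)):
    q=cast(d,*uv,z);print(nm,q.round(1),np.degrees(np.arctan2(q[1]-p[1],q[0]-p[0])).round(1),np.hypot(*(q[:2]-p[:2])).round(1),depthpt(d,*uv).round(1))
cv2.imwrite("pics/ptr.png",cv2.resize(d["img"][235:295,130:200],None,fx=8,fy=8,interpolation=cv2.INTER_NEAREST))
E
```

```text
circle [596.6  60.2  87. ]
[  0  47  13  57 379] [ 3.7 69. ] [644.2 284.8 107. ] [642.4 297.   91. ] [633.4 356.5  12.7]
[273  71  22  25 418] [283.6  82.7] [692.6  82.1 107. ] [693.7  82.1  91. ] [692.6  82.1 106.5]
tip [517.6 143.1  78. ] 133.6 114.5 [516.  143.8  74.9]
post [487.7 156.6  84. ] 138.5 145.4 [487.8 156.5  84.1]
```

View pics/ptr.png

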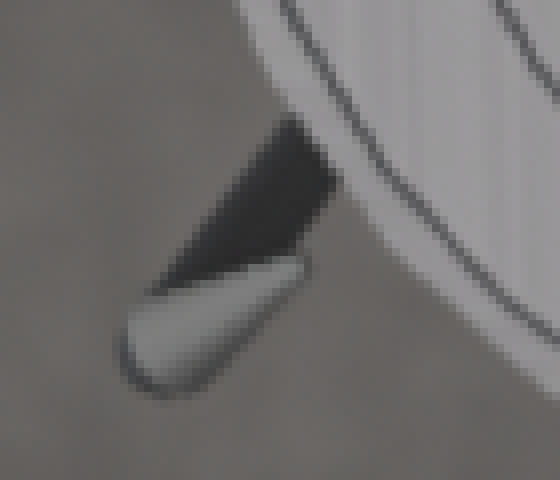

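```bash
python3 - <<'E'
from h import *
d=dict(np.load("pics/wrist1.npz")); p=np.array([596.6,60.2])
for nm,uv,z in (("tip",(167.5,267.7),78),("base",(151,278),78),("post",(151,278),84)):
    q=cast(d,*uv,z);print(nm,q.round(1),np.degrees(np.arctan2(q[1]-p[1],q[0]-p[0])).round(1),np.hypot(*(q[:2]-p[:2])).round(1),depthpt(d,*uv).round(1))
t=dict(np.load("pics/top0.npz"));s=dict(np.load("pics/scene0.npz"))
for a in (136,138,140,142):
    for r,z in ((128,78),(150,82)):
        q=[p[0]+r*np.cos(np.radians(a)),p[1]+r*np.sin(np.radians(a)),z]
        print(a,r,*[np.round(pix(x,q),1) for x in (d,t,s)])
g=cv2.cvtColor(d["img"],cv2.COLOR_BGR2GRAY)
# outer rim: strongest gradient along rays
P=[]
for a in np.radians(np.arange(-110,130,4)):
    rr=np.arange(113,128,.5); v=[]
    for r in rr:
        u,w=pix(d,[p[0]+r*np.cos(a),p[1]+r*np.sin(a),75]); v.append(cv2.getRectSubPix(g,(1,1),(float(u),float(w)))[0,0])
    i=np.argmin(np.diff(np.array(v,float),n=1)[8:])+8; P.append([p[0]+rr[i]*np.cos(a),p[1]+rr[i]*np.sin(a)])
print(circ(np.array(P)).round(1))
E
```

```text
tip [498.6 144.1  78. ] 139.4 129.0 [498.3 144.2  77.5]
base [482.7 157.9  78. ] 139.4 150.1 [485.9 156.7  82.9]
post [486.6 156.4  84. ] 138.8 146.1 [485.9 156.7  82.9]
136 128 [163.5 261.2] [237.7 238.2] [302.3 188.2]
136 150 [144.  273.1] [232.3 243.7] [302.8 182.9]
138 128 [166.3 264.7] [238.8 239.3] [301.  188.2]
138 150 [147.3 277.2] [233.6 244.9] [301.3 182.8]
140 128 [169.1 268.1] [239.9 240.3] [299.7 188.1]
140 150 [150.7 281.2] [234.9 246.1] [299.9 182.7]
142 128 [172.  271.4] [241.1 241.2] [298.5 188.1]
142 150 [154.2 285. ] [236.3 247.2] [298.4 182.7]
[595.5  60.1 118.7]
```

```bash
python3 -m pendant '{"gripper":[0,0,0,0,0,0,0,0,0,0,0,0],"travel":[[0,3.5,-8.95],[0,3.5,-8.95],[0,3.5,-8.95],[0,3.5,-8.95],[4,3.5,-8.95],[8,3.5,-8.95],[11,3.5,-8.95],[13,3.5,-8.95],[14.6,3.5,-8.95],[14.6,3.5,-8.95],[14.6,3.5,-8.95],[14.6,3.5,-8.95]],"twist":[[0,0,0],[0,0,0],[0,0,0],[0,0,0],[0,0,0],[0,0,0],[0,0,0],[0,0,0],[0,0,0],[0,0,0],[0,0,0],[0,0,0]]}'
python3 - <<'E'
from workcell import ctrl
from h import *
o=ctrl.get_obs();print(o["time"],o["tcp_pos"].round(1),o["force"].round(1))
d=ctrl.get_image("scene");np.savez("pics/s2.npz",**d)
w=ctrl.get_image("wrist");cv2.imwrite("pics/w2.png",w["img"])
cv2.imwrite("pics/s2.png",cv2.resize(d["img"][100:260,200:400],None,fx=4,fy=4,interpolation=cv2.INTER_CUBIC)[:600])
c=np.array([596.5,60.2]);a0=-5.2;p0=None
B=np.array([[.2733,-.9619],[-.9619,-.2733]])
f=lambda a:c+100*np.array([np.cos(np.radians(a)),np.sin(np.radians(a))])
a=a0
for k in [2,4,6,8,8.4,8.4,8.4,8.4]:
    a+=k;print(round(a,1),(B@(f(a)-f(a0))/10).round(2))
print("brake230",f(230),B@(f(230)-f(a))/10)
E
```

```text
time: 2.87
tcp_pos: [696.3, 50.4, 87.2]
tcp_rot: [[0.002, 0.273, -0.962], [-0.0, -0.962, -0.273], [-1.0, 0.001, -0.002]]
force: [0.0, 0.0, 1.2]
opening: 0.3
2.8667 [696.3  50.4  87.2] [0.  0.  1.2]
-3.2 [-0.33 -0.12]
0.8 [-1.   -0.32]
6.8 [-2.02 -0.54]
14.8 [-3.41 -0.67]
23.2 [-4.87 -0.59]
31.6 [-6.31 -0.29]
40.0 [-7.68  0.21]
48.4 [-8.97  0.9 ]
brake230 [532.22123903 -16.40444431] [10.99040245 16.7066119 ]
```

View pics/s2.png

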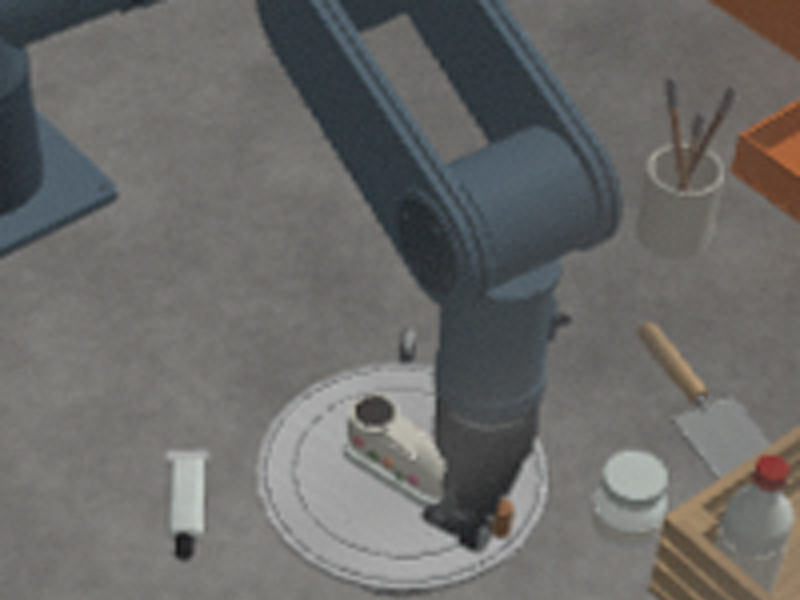

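View pics/w2.png

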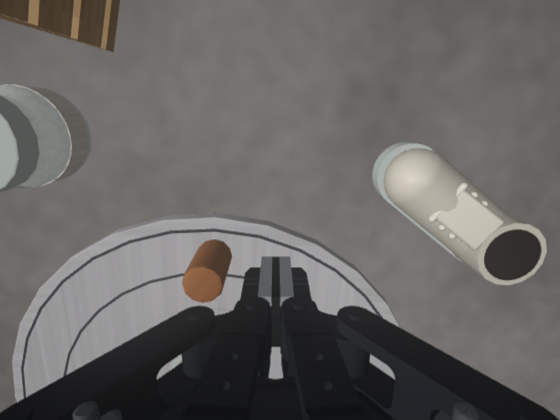

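```bash
python3 -m pendant '{"gripper":[0,0,0,0,0,0,0,0,0,0,0,0,0],"travel":[[0,-0.33,-0.12],[0,-1.0,-0.32],[0,-2.02,-0.54],[0,-3.41,-0.67],[0,-4.87,-0.59],[0,-6.31,-0.29],[0,-7.68,0.21],[0,-8.97,0.9],[0,-8.97,0.9],[-4,-8.97,0.9],[-8,-8.97,0.9],[-11,-8.97,0.9],[-11,-8.97,0.9]],"twist":[[0,0,0],[0,0,0],[0,0,0],[0,0,0],[0,0,0],[0,0,0],[0,0,0],[0,0,0],[0,0,0],[0,0,0],[0,0,0],[0,0,0],[0,0,0]]}'
python3 - <<'E'
from workcell import ctrl
from h import *
for n in ("top","scene"):
    o=ctrl.get_obs();d=ctrl.get_image(n);np.savez(f"pics/{n}3.npz",**d,t=o["time"])
    cv2.imwrite(f"pics/{n}3.png",d["img"]);print(n,o["time"],o["tcp_pos"])
    m=knobmask(d)
    x0,y0,x1,y1=(215,150,325,265) if n=="top" else (245,175,355,260)
    m2=np.zeros_like(m); m2[y0:y1,x0:x1]=m[y0:y1,x0:x1]
    k,l,s,c=cv2.connectedComponentsWithStats(m2)
    for i in range(1,k):
        if s[i,4]>8:
            q=cast(d,*c[i],100);r=q[:2]-[596,59.5];print(s[i],q.round(1),np.hypot(*r).round(1),np.degrees(np.arctan2(r[1],r[0])).round(1))
E
```

```text
time: 4.05
tcp_pos: [666.6, 135.0, 204.1]
tcp_rot: [[0.014, 0.273, -0.962], [0.0, -0.962, -0.273], [-1.0, 0.004, -0.014]]
force: [1.3, -0.1, 1.2]
opening: -0.1
top 4.05 [666.63865506 135.03085738 204.1261158 ]
[234 219   6   5  24] [554.1 149.4 100. ] 99.2 115.0
scene 4.1 [665.32002577 134.90071411 200.62158371]
[309 189   4   3  11] [543.9 152.3 100. ] 106.4 119.3
```

Flick worked: the knob is at 115° and turning, with the hand clear above. Now the hand goes high over the brake point.

```bash
cat > m.py <<'E'
from workcell import ctrl
from h import *
import sys,json
cen={"top":(595,58.3),"scene":(598,60.5)}
def meas(names,save=None):
    out=[]
    for n in names:
        t=ctrl.get_obs()["time"];d=ctrl.get_image(n)
        if save: cv2.imwrite(f"pics/{n}{save}.png",d["img"])
        m=knobmask(d)
        if n=="wrist": x0,y0,x1,y1=0,0,560,420
        else: x0,y0,x1,y1=(220,160,318,256) if n=="top" else (255,180,345,252)
        m2=np.zeros_like(m); m2[y0:y1,x0:x1]=m[y0:y1,x0:x1]
        k,l,s,c=cv2.connectedComponentsWithStats(m2)
        cc=cen.get(n,(596.5,60.2))
        for i in range(1,k):
            if s[i,4]>8:
                q=cast(d,*c[i],103 if n!="scene" else 95);r=q[:2]-cc;R=np.hypot(*r)
                if 88<R<112:
                    a=np.degrees(np.arctan2(r[1],r[0]))
                    print(n,round(t,3),s[i].tolist(),"r",R.round(1),"ang",a.round(1),"rel",((a-139.5+180)%360-180).round(1)); out.append((n,t,a))
    with open("log.txt","a") as f:
        for x in out: f.write(f"{x[0]} {x[1]:.4f} {x[2]:.2f}\n")
    return out
if __name__=="__main__":
    meas(sys.argv[1].split(","),sys.argv[2] if len(sys.argv)>2 else None)
    o=ctrl.get_obs();print(o["time"],o["tcp_pos"].round(1),o["force"].round(1))
E
python3 -m pendant '{"gripper":[0,0,0,0,0,0,0,0],"travel":[[0,11,16.7],[0,11,16.7],[0,11,16.7],[0,11,16.7],[0,11,16.7],[0,11,16.7],[0,11,16.7],[0,11,16.7]],"twist":[[0,0,0],[0,0,0],[0,0,0],[0,0,0],[0,0,0],[0,0,0],[0,0,0],[0,0,0]]}'
python3 m.py top,scene,wrist 4
```

```text
time: 4.82
tcp_pos: [532.0, -16.5, 194.4]
tcp_rot: [[-0.001, 0.272, -0.962], [0.001, -0.962, -0.272], [-1.0, -0.001, 0.001]]
force: [-0.3, 0.0, 0.3]
opening: -0.0
top 4.817 [277, 240, 5, 3, 10] r 103.3 ang -163.4 rel 57.1
scene 4.867 [272, 198, 4, 9, 33] r 99.0 ang -157.0 rel 63.5
wrist 4.917 [219, 215, 25, 32, 532] r 98.5 ang -151.5 rel 69.0
4.9667 [532.8 -15.6 194.7] [ 1.   0.8 -0.3]
```

```bash
python3 -c "
import cv2,numpy as np
a=cv2.imread('pics/top4.png')[120:290,180:380];b=cv2.imread('pics/scene4.png')[120:290,180:380];c=cv2.resize(cv2.imread('pics/wrist4.png'),(400,300))
x=np.zeros((600,800,3),np.uint8);x[:340,:400]=cv2.resize(a,None,fx=2,fy=2);x[:340,400:]=cv2.resize(b,None,fx=2,fy=2);x[340:,:400]=c[:260];cv2.imwrite('pics/m4.png',x)"
```

```text
(no output)
```

View pics/m4.png

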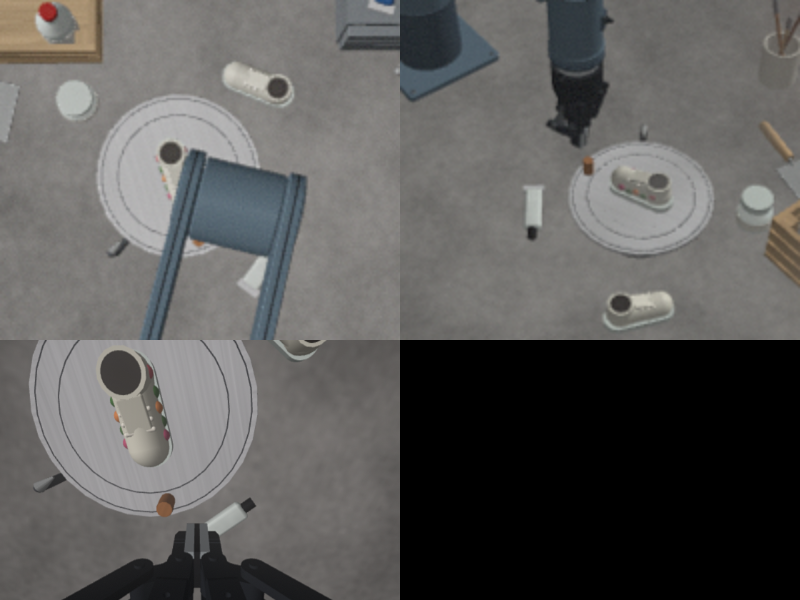

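Scene and wrist views both show the knob clearly (top is partly hidden by the forearm). Speed is about 1.9 rad/s, and it has passed the pointer freely. Next I measure how quickly it slows.

```bash
H='{"gripper":[0,0,0,0,0,0],"travel":[[0,0,0],[0,0,0],[0,0,0],[0,0,0],[0,0,0],[0,0,0]],"twist":[[0,0,0],[0,0,0],[0,0,0],[0,0,0],[0,0,0],[0,0,0]]}' ; python3 -m pendant '{"gripper":[0,0,0,0,0,0],"travel":[[0,0,0],[0,0,0],[0,0,0],[0,0,0],[0,0,0],[0,0,0]],"twist":[[0,0,0],[0,0,0],[0,0,0],[0,0,0],[0,0,0],[0,0,0]]}' >/dev/null; python3 m.py wrist,scene
python3 -m pendant '{"gripper":[0,0,0,0,0,0],"travel":[[0,0,0],[0,0,0],[0,0,0],[0,0,0],[0,0,0],[0,0,0]],"twist":[[0,0,0],[0,0,0],[0,0,0],[0,0,0],[0,0,0],[0,0,0]]}' >/dev/null; python3 m.py wrist,scene
python3 -m pendant '{"gripper":[0,0,0,0,0,0],"travel":[[0,0,0],[0,0,0],[0,0,0],[0,0,0],[0,0,0],[0,0,0]],"twist":[[0,0,0],[0,0,0],[0,0,0],[0,0,0],[0,0,0],[0,0,0]]}' >/dev/null; python3 m.py wrist,scene
cat log.txt
```

```text
wrist 5.467 [313, 139, 28, 27, 574] r 98.9 ang -95.6 rel 124.9
scene 5.517 [274, 224, 4, 4, 13] r 94.2 ang -94.7 rel 125.8
5.5667 [532.3 -16.5 195.3] [-0.2 -0.1 -0.2]
wrist 6.067 [295, 0, 29, 19, 316] r 93.0 ang -38.6 rel -178.1
scene 6.117 [303, 234, 5, 9, 35] r 99.9 ang -30.5 rel -170.0
6.1667 [532.3 -16.5 195.3] [1.2 0.3 0. ]
scene 6.717 [327, 220, 4, 9, 32] r 101.4 ang 25.6 rel -113.9
6.7667 [532.3 -16.5 195.3] [-0.   0.5  0.2]
top 4.8167 -163.43
scene 4.8667 -157.00
wrist 4.9167 -151.52
wrist 5.4667 -95.56
scene 5.5167 -94.66
wrist 6.0667 -38.64
scene 6.1167 -30.54
scene 6.7167 25.59
```

```bash
python3 -m pendant '{"gripper":[0,0,0,0,0,0,0,0,0,0,0],"travel":[[0,0,0],[0,0,0],[0,0,0],[0,0,0],[0,0,0],[0,0,0],[0,0,0],[0,0,0],[0,0,0],[0,0,0],[0,0,0]],"twist":[[0,0,0],[0,0,0],[0,0,0],[0,0,0],[0,0,0],[0,0,0],[0,0,0],[0,0,0],[0,0,0],[0,0,0],[0,0,0]]}' >/dev/null; python3 m.py scene,wrist,top
python3 -m pendant '{"gripper":[0,0],"travel":[[0,0,0],[0,0,0]],"twist":[[0,0,0],[0,0,0]]}' >/dev/null; python3 m.py scene,wrist,top 5
python3 -m pendant '{"gripper":[0,0],"travel":[[0,0,0],[0,0,0]],"twist":[[0,0,0],[0,0,0]]}' >/dev/null; python3 m.py scene,wrist,top
python3 -m pendant '{"gripper":[0,0],"travel":[[0,0,0],[0,0,0]],"twist":[[0,0,0],[0,0,0]]}' >/dev/null; python3 m.py scene,wrist,top
python3 -c "
import cv2,numpy as np
a=cv2.imread('pics/top5.png')[120:290,180:380];b=cv2.imread('pics/scene5.png')[120:290,180:380];c=cv2.resize(cv2.imread('pics/wrist5.png'),(400,300))
x=np.zeros((600,800,3),np.uint8);x[:340,:400]=cv2.resize(a,None,fx=2,fy=2);x[:340,400:]=cv2.resize(b,None,fx=2,fy=2);x[340:,:400]=c[:260];cv2.imwrite('pics/m5.png',x)"
```

```text
scene 7.683 [313, 190, 4, 3, 9] r 111.2 ang 113.8 rel -25.7
wrist 7.733 [36, 114, 42, 26, 627] r 100.1 ang 116.9 rel -22.6
top 7.783 [236, 222, 6, 6, 23] r 99.8 ang 120.7 rel -18.8
7.8333 [532.3 -16.5 195.3] [-0.3  0.7 -1. ]
scene 8.0 [300, 187, 4, 9, 20] r 104.2 ang 138.1 rel -1.4
wrist 8.05 [75, 173, 40, 26, 529] r 100.7 ang 143.3 rel 3.8
top 8.1 [247, 234, 6, 5, 25] r 100.3 ang 147.0 rel 7.5
8.15 [532.3 -16.5 195.3] [-0.2  0.4 -0.7]
scene 8.317 [287, 189, 4, 8, 29] r 99.6 ang 163.6 rel 24.1
wrist 8.367 [128, 204, 34, 32, 538] r 99.0 ang 169.2 rel 29.7
8.4667 [532.3 -16.5 195.3] [0.2 0.5 0.7]
scene 8.633 [276, 194, 4, 9, 34] r 99.0 ang -170.2 rel 50.3
wrist 8.683 [186, 217, 28, 32, 541] r 98.5 ang -165.5 rel 55.0
top 8.733 [277, 240, 5, 3, 10] r 103.3 ang -163.4 rel 57.1
8.7833 [532.3 -16.5 195.3] [-0.2 -0.3 -0.4]
```

View pics/m5.png

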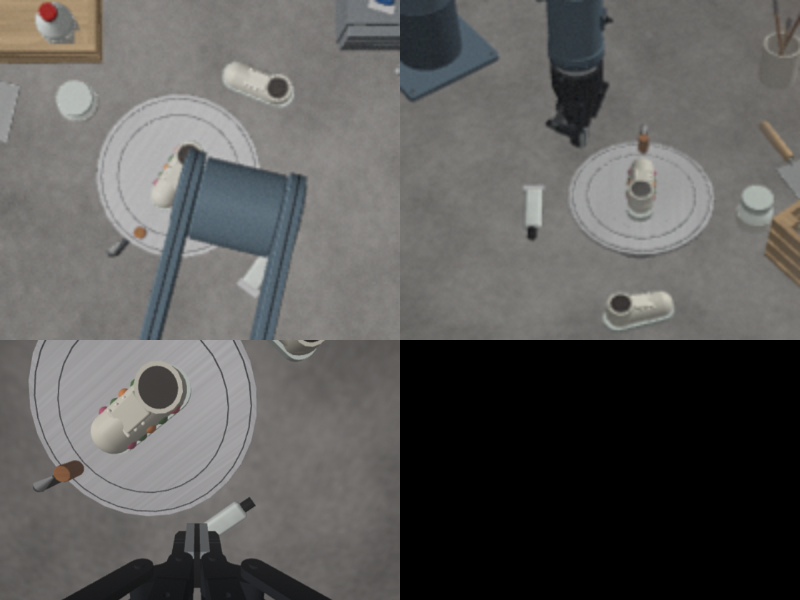

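The timing from all three views agrees: the second pass was at t≈8.01 s, at 83°/s and slowing at about 6.4°/s². The next pass is due at about 13.5 s. Now I lower behind the knob to a few mm over the plate.

```bash
python3 -m pendant '{"gripper":[0,0,0,0,0,0,0,0,0,0,0,0,0,0,0,0,0,0,0,0],"travel":[[0,0,0],[0,0,0],[0,0,0],[0,0,0],[0,0,0],[0,0,0],[0,0,0],[0,0,0],[2,0,0],[4.5,0,0],[7,0,0],[9,0,0],[10.3,0,0],[11.1,0,0],[11.5,0,0],[11.5,0,0],[11.5,0,0],[11.5,0,0],[11.5,0,0],[11.5,0,0]],"twist":[[0,0,0],[0,0,0],[0,0,0],[0,0,0],[0,0,0],[0,0,0],[0,0,0],[0,0,0],[0,0,0],[0,0,0],[0,0,0],[0,0,0],[0,0,0],[0,0,0],[0,0,0],[0,0,0],[0,0,0],[0,0,0],[0,0,0],[0,0,0]]}'; python3 m.py scene,wrist,top 6
python3 -c "
import cv2,numpy as np
a=cv2.imread('pics/top6.png')[120:290,180:380];b=cv2.imread('pics/scene6.png')[120:290,180:380];c=cv2.resize(cv2.imread('pics/wrist6.png'),(400,300))
x=np.zeros((600,800,3),np.uint8);x[:340,:400]=cv2.resize(a,None,fx=2,fy=2);x[:340,400:]=cv2.resize(b,None,fx=2,fy=2);x[340:,:400]=c[:260];cv2.imwrite('pics/m6.png',x)"
```

```text
time: 10.45
tcp_pos: [532.8, -16.6, 81.1]
tcp_rot: [[0.002, 0.273, -0.962], [-0.0, -0.962, -0.273], [-1.0, 0.001, -0.001]]
force: [-1.2, -0.7, -0.8]
opening: -0.2
scene 10.45 [300, 234, 5, 9, 36] r 100.0 ang -35.7 rel -175.2
top 10.55 [283, 174, 5, 6, 25] r 99.0 ang -29.3 rel -168.8
10.6 [532.5 -16.5  80.7] [0.8 0.1 0.3]
```

View pics/m6.png

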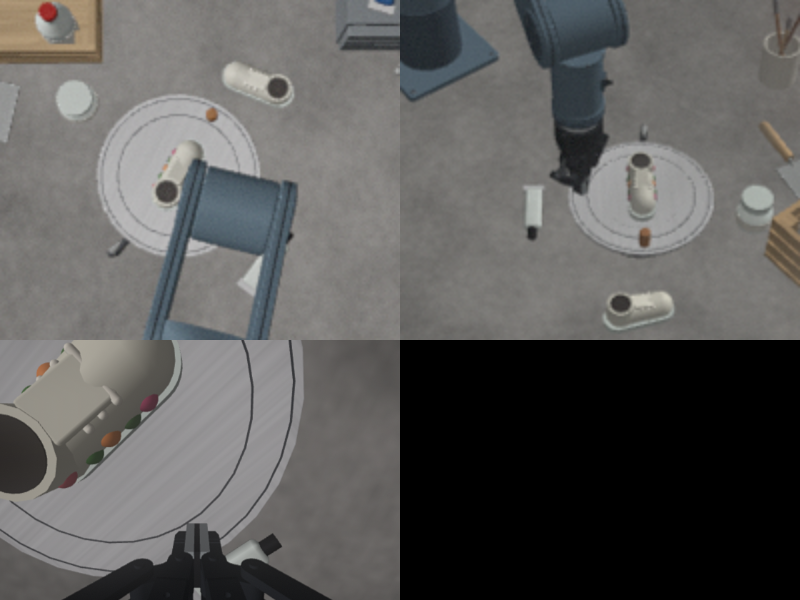

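```bash
python3 -m pendant '{"gripper":[0],"travel":[[0.25,0,0]],"twist":[[0,0,0]]}' |sed -n 1,2p;python3 m.py scene;python3 m.py top;python3 m.py scene;python3 m.py top
```

```text
time: 10.68
tcp_pos: [532.7, -16.6, 78.4]
scene 10.683 [309, 233, 4, 9, 34] r 101.1 ang -20.0 rel -159.5
10.7333 [532.2 -16.5  77.5] [ 0.4  0.5 -0.8]
top 10.733 [277, 171, 5, 7, 25] r 99.0 ang -17.3 rel -156.8
10.7833 [532.  -16.4  77.5] [-0.1 -0.  -0.7]
scene 10.783 [312, 232, 5, 9, 36] r 100.2 ang -13.4 rel -152.9
10.8333 [532.1 -16.4  77.6] [-0.4 -0.4  0.1]
top 10.833 [273, 170, 5, 7, 27] r 99.0 ang -10.7 rel -150.2
10.8833 [532.1 -16.4  77.6] [ 0.3 -0.1 -0.1]
```

```bash
python3 -m pendant '{"gripper":[0,0,0,0,0,0,0,0,0,0,0,0,0,0,0,0,0,0,0,0],"travel":[[0,0,0],[0,0,0],[0,0,0],[0,0,0],[0,0,0],[0,0,0],[0,0,0],[0,0,0],[0,0,0],[0,0,0],[0,0,0],[0,0,0],[0,0,0],[0,0,0],[0,0,0],[0,0,0],[0,0,0],[0,0,0],[0,0,0],[0,0,0]],"twist":[[0,0,0],[0,0,0],[0,0,0],[0,0,0],[0,0,0],[0,0,0],[0,0,0],[0,0,0],[0,0,0],[0,0,0],[0,0,0],[0,0,0],[0,0,0],[0,0,0],[0,0,0],[0,0,0],[0,0,0],[0,0,0],[0,0,0],[0,0,0]]}' | sed -n 1,2p; python3 m.py top,scene,top 7
```

```text
time: 12.55
tcp_pos: [532.3, -16.5, 77.8]
top 12.55 [231, 207, 6, 5, 23] r 100.0 ang 93.9 rel -45.6
top 12.65 [232, 210, 6, 6, 25] r 99.3 ang 99.5 rel -40.0
12.7 [532.3 -16.5  77.8] [ 0.2 -0.5 -0.3]
```

```bash
python3 -m pendant '{"gripper":[0,0,0,0,0,0],"travel":[[0,0,0],[0,0,0],[0,0,0],[0,0,0],[0,0,0],[0,0,0]],"twist":[[0,0,0],[0,0,0],[0,0,0],[0,0,0],[0,0,0],[0,0,0]]}' | sed -n 1,2p; python3 m.py top 8; python3 - <<'E'
import numpy as np
L=[l.split() for l in open("log.txt")]
D=[(float(t),float(a)-139.5) for n,t,a in L if n=="top" and float(t)>10.5]
t=np.array([x[0] for x in D]);a=np.degrees(np.unwrap(np.radians([x[1] for x in D])));a-=360*np.round(a[-1]/360)
p=np.polyfit(t-13.3,a,2);print(p,(a-np.polyval(p,t-13.3)).round(1),[ (x,np.polyval(p,x-13.3).round(1)) for x in (13.25,13.3,13.35,13.4,13.45)])
E
```

```text
time: 13.2
tcp_pos: [532.3, -16.5, 77.8]
top 13.2 [239, 226, 6, 6, 24] r 100.2 ang 129.1 rel -10.4
13.25 [532.3 -16.5  77.8] [0.2 0.6 0.3]
[-2.81491327 51.82081353 -5.17098138] [ 0.1 -0.1 -0.1  0.   0.  -0. ] [(13.25, np.float64(-7.8)), (13.3, np.float64(-5.2)), (13.35, np.float64(-2.6)), (13.4, np.float64(-0.0)), (13.45, np.float64(2.5))]
```

```bash
python3 m.py top && python3 -m pendant '{"gripper":[0,0],"travel":[[0.48,0,0],[0.52,0,0]],"twist":[[0,0,0],[0,0,0]]}'; python3 m.py top,top 9
```

```text
top 13.25 [240, 228, 6, 5, 24] r 100.1 ang 131.7 rel -7.8
13.3 [532.3 -16.5  77.8] [0.1 1.  0.8]
time: 13.47
tcp_pos: [534.8, -17.9, 75.0]
tcp_rot: [[0.006, 0.274, -0.962], [-0.003, -0.962, -0.274], [-1.0, 0.004, -0.005]]
force: [-1.5, -2.8, 19.7]
opening: 0.1
top 13.467 [243, 231, 6, 5, 24] r 100.1 ang 138.7 rel -0.8
top 13.517 [243, 231, 6, 5, 23] r 100.0 ang 138.6 rel -0.9
13.5667 [534.6 -17.7  75. ] [-1.7 -1.  14.6]
```

It stopped at -0.8° and stays there with about 15 N of press. I hold, and read the side force so the release doesn't nudge the wheel.

```bash
for i in 1; do python3 -m pendant '{"gripper":[0,0,0,0,0,0,0,0,0,0,0,0],"travel":[[0,0,0],[0,0,0],[0,0,0],[0,0,0],[0,0,0],[0,0,0],[0,0,0],[0,0,0],[0,0,0],[0,0,0],[0,0,0],[0,0,0]],"twist":[[0,0,0],[0,0,0],[0,0,0],[0,0,0],[0,0,0],[0,0,0],[0,0,0],[0,0,0],[0,0,0],[0,0,0],[0,0,0],[0,0,0]]}' | sed -n 1,5p; done; python3 - <<'E'
from m import *
F=[]
for i in range(8):
    meas(["top"] if i in(0,7) else ["scene"],"10" if i==0 else None);o=ctrl.get_obs();F.append(np.r_[o["force"],o["moment"],o["tcp_pos"]])
F=np.array(F);print(F.mean(0).round(2),F.std(0).round(2));f=F.mean(0);print("tangential",f[0]*.766-f[1]*.643,"radial",f[0]*-.643+f[1]*-.766,o["time"])
E
```

```text
time: 14.57
tcp_pos: [534.5, -17.6, 75.0]
tcp_rot: [[0.005, 0.273, -0.962], [-0.002, -0.962, -0.273], [-1.0, 0.004, -0.005]]
force: [-1.8, -2.2, 15.5]
opening: -0.2
top 14.567 [243, 231, 6, 5, 23] r 100.0 ang 138.6 rel -0.9
scene 14.617 [300, 187, 4, 9, 20] r 104.9 ang 137.9 rel -1.6
scene 14.667 [300, 187, 4, 4, 14] r 110.5 ang 137.6 rel -1.9
scene 14.717 [300, 187, 4, 6, 16] r 108.8 ang 137.9 rel -1.6
scene 14.767 [300, 187, 4, 8, 18] r 106.5 ang 138.1 rel -1.4
scene 14.817 [300, 187, 4, 6, 16] r 108.8 ang 137.9 rel -1.6
scene 14.867 [300, 187, 4, 4, 14] r 110.5 ang 137.6 rel -1.9
top 14.917 [243, 231, 6, 5, 22] r 100.3 ang 138.5 rel -1.0
[-1.5400e+00 -1.8200e+00  1.4340e+01 -3.5000e-01  2.5000e-01 -3.0000e-02
  5.3451e+02 -1.7600e+01  7.4990e+01] [0.43 0.56 0.43 0.02 0.03 0.02 0.01 0.01 0.01]
tangential -0.011262493177114363 radial 2.3879693577169903 14.9667
```

The side force along the plate's motion is about 0, but pressing deflected the arm sideways about 2.4 mm, so a quick release could set the wheel turning. I'll unload slowly and compensate the sideways shift.

```bash
python3 -m pendant '{"gripper":[0,0,0,0,0,0,0,0,0,0,0,0,0,0,0,0,0,0,0,0],"travel":[[-0.01,0.007,-0.0075],[-0.02,0.014,-0.015],[-0.03,0.021,-0.0225],[-0.04,0.028,-0.03],[-0.05,0.035,-0.0375],[-0.06,0.042,-0.045],[-0.07,0.049,-0.0525],[-0.08,0.056,-0.06],[-0.09,0.063,-0.0675],[-0.1,0.07,-0.075],[-0.11,0.077,-0.0825],[-0.12,0.084,-0.09],[-0.13,0.091,-0.0975],[-0.14,0.098,-0.105],[-0.15,0.105,-0.1125],[-0.16,0.112,-0.12],[-0.17,0.119,-0.1275],[-0.18,0.126,-0.135],[-0.18,0.126,-0.135],[-0.18,0.126,-0.135]],"twist":[[0,0,0],[0,0,0],[0,0,0],[0,0,0],[0,0,0],[0,0,0],[0,0,0],[0,0,0],[0,0,0],[0,0,0],[0,0,0],[0,0,0],[0,0,0],[0,0,0],[0,0,0],[0,0,0],[0,0,0],[0,0,0],[0,0,0],[0,0,0]]}'; python3 m.py top,top,top; python3 m.py top
```

```text
time: 16.63
tcp_pos: [534.6, -17.7, 75.1]
tcp_rot: [[0.002, 0.273, -0.962], [-0.001, -0.962, -0.273], [-1.0, 0.001, -0.001]]
force: [-1.6, -1.0, 6.3]
opening: 0.0
top 16.633 [243, 231, 6, 5, 23] r 100.0 ang 138.6 rel -0.9
top 16.683 [243, 231, 6, 5, 22] r 100.3 ang 138.5 rel -1.0
top 16.733 [243, 231, 6, 5, 23] r 100.0 ang 138.6 rel -0.9
16.7833 [534.6 -17.7  75. ] [-1.6 -1.3  6.9]
top 16.783 [243, 231, 6, 5, 23] r 100.0 ang 138.6 rel -0.9
16.8333 [534.6 -17.7  75. ] [-1.2 -1.4  6.2]
```

```bash
python3 -m pendant '{"gripper":[0,0,0,0,0,0,0,0,0,0,0,0,0,0,0,0,0,0],"travel":[[-0.01,0.0035,-0.004],[-0.02,0.007,-0.008],[-0.03,0.0105,-0.012],[-0.04,0.014,-0.015],[-0.05,0.0175,-0.019],[-0.06,0.021,-0.023],[-0.07,0.0245,-0.027],[-0.08,0.028,-0.03],[-0.09,0.0315,-0.034],[-0.1,0.035,-0.038],[-0.11,0.0385,-0.042],[-0.12,0.042,-0.046],[-0.13,0.0455,-0.05],[-0.14,0.05,-0.054],[-0.145,0.05,-0.054],[-0.15,0.05,-0.054],[-0.155,0.05,-0.054],[-0.16,0.05,-0.054]],"twist":[[0,0,0],[0,0,0],[0,0,0],[0,0,0],[0,0,0],[0,0,0],[0,0,0],[0,0,0],[0,0,0],[0,0,0],[0,0,0],[0,0,0],[0,0,0],[0,0,0],[0,0,0],[0,0,0],[0,0,0],[0,0,0]]}'; python3 m.py top,top,top; python3 m.py top
```

```text
time: 18.33
tcp_pos: [534.6, -17.7, 76.0]
tcp_rot: [[0.0, 0.273, -0.962], [-0.0, -0.962, -0.273], [-1.0, 0.0, 0.0]]
force: [0.0, -0.2, 0.3]
opening: 0.3
top 18.333 [243, 231, 5, 5, 22] r 100.6 ang 138.1 rel -1.4
top 18.383 [243, 231, 5, 5, 22] r 100.6 ang 138.1 rel -1.4
top 18.433 [243, 231, 5, 5, 22] r 100.6 ang 138.1 rel -1.4
18.4833 [534.6 -17.7  76. ] [0.  0.7 1. ]
top 18.483 [243, 231, 5, 5, 22] r 100.6 ang 138.1 rel -1.4
18.5333 [534.6 -17.7  76. ] [-0.4  1.  -0.1]
```

The finger is off (TCP 76.0 mm, about 0 N) and the knob is still at about -1.4°. Lifting straight up and away.

```bash
python3 -m pendant '{"gripper":[0,0,0,0,0,0,0,0,0,0,0,0],"travel":[[-0.2,0,0],[-0.6,0,0],[-1.5,0,0],[-3.5,0,0],[-6,0,0],[-9,0,0],[-12,0,0],[-14,0,0],[-15,0,0],[-15,0,0],[-15,0,0],[-15,0,0]],"twist":[[0,0,0],[0,0,0],[0,0,0],[0,0,0],[0,0,0],[0,0,0],[0,0,0],[0,0,0],[0,0,0],[0,0,0],[0,0,0],[0,0,0]]}' | sed -n 1,5p; python3 m.py top,wrist,scene 11; python3 -m pendant '{"gripper":[0,0,0,0,0,0],"travel":[[0,0,0],[0,0,0],[0,0,0],[0,0,0],[0,0,0],[0,0,0]],"twist":[[0,0,0],[0,0,0],[0,0,0],[0,0,0],[0,0,0],[0,0,0]]}' >/dev/null; python3 m.py top,wrist,scene 12
```

```text
time: 19.53
tcp_pos: [533.6, -17.4, 224.5]
tcp_rot: [[-0.003, 0.273, -0.962], [0.001, -0.962, -0.273], [-1.0, -0.001, 0.002]]
force: [0.1, -0.1, 0.1]
opening: -0.1
top 19.533 [243, 231, 5, 5, 22] r 100.6 ang 138.1 rel -1.4
wrist 19.583 [87, 158, 34, 24, 423] r 100.6 ang 138.5 rel -1.0
scene 19.633 [300, 187, 4, 8, 18] r 106.5 ang 138.1 rel -1.4
19.6833 [533.8 -17.5 224.4] [-0.4  0.1  0.4]
top 20.183 [243, 231, 5, 5, 22] r 100.6 ang 138.1 rel -1.4
wrist 20.233 [88, 160, 34, 23, 421] r 100.5 ang 138.5 rel -1.0
scene 20.283 [300, 187, 4, 8, 18] r 106.5 ang 138.1 rel -1.4
20.3333 [534.6 -17.7 226.1] [-0.1  0.3 -0.6]
```

View pics/wrist12.png

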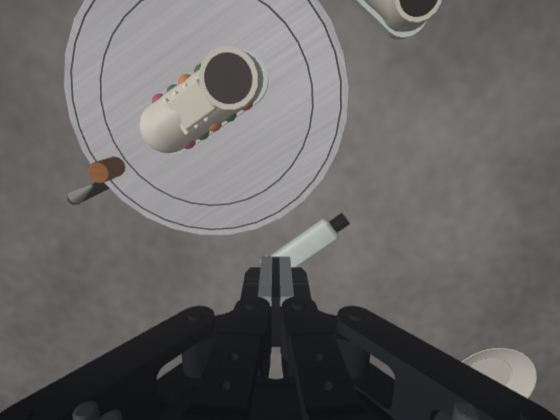

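View pics/scene12.png

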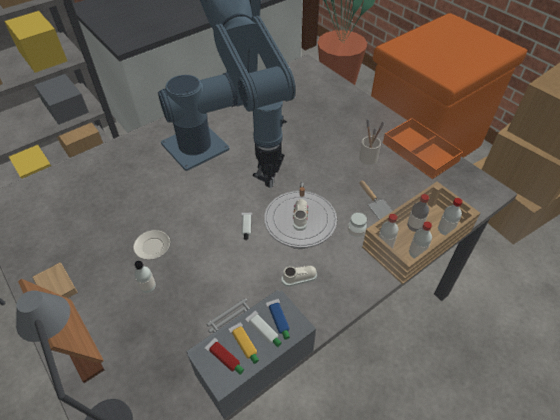

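The wrist view shows the knob (107,169) in line with the pointer cone (85,192). The scene view shows every other object where it was, and the readings stay the same 0.65 s apart, so I'm handing it in.

```bash
python3 -c "
from workcell import ctrl
print(ctrl.job_done());print(ctrl.get_obs()['time'])"
```

```text
the job is handed in; nothing more can be done
None
the job is handed in; nothing more can be done
```

The job is done and handed in: the wheel is standing still with the knob in line with the pointer, and the hand is clear above it. No verdict was reported.

- **Flick:** I pushed the knob anticlockwise with the shut fingertips, giving about 1.9 rad/s. It ran untouched past the pointer twice, at about 4.3 s and 8.0 s.
- **Brake:** On the third pass, at about 13.4 s, I pressed one fingertip on the plate near the rim with roughly 15–20 N. It stopped 1° short of the pointer and I held it there for over 3 s. I then eased off slowly so the release would not nudge it, which moved it about half a degree.
- **Last checks:** The knob read -1.4° (top), -1.0° (wrist) and -1.4° (scene), about 2 mm from line, and did not change over the last 0.65 s. The hand was 150 mm above the plate with no force on it, about 20 s into the 42 s allowed. Nothing else on the table looks moved, judged by eye from the scene picture.
- **Disagreements:** The three cameras place the wheel's centre within 2–4 mm of each other. The pointer's direction read between 138° and 144° depending on the view. I used 139.5°, from the close wrist view, where the cone tip came out at the right distance and height. In the scene view the shoe partly hides the knob at the pointer, so I gave those readings less weight.

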